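# Fetch the coffee jar from behind the grinders

### The job

The coffee jar at the back of the condiment tray has to be weighed, but the two grinders and the oil bottle stand in front of it. Stand all three on the chopping board, then take out the coffee jar and set it upright in the middle of the scale's round steel plate, and then put the grinders and the bottle back in the tray, each on the very cork round it stood on at the start. Set things down rather than dropping them, knock none of them over, and leave the two spice jars and the kitchen timer where they are.

Things in the scene. Friction and masses are not known exactly. Their poses are not given: they have to be found in the camera images.
- tray: Low brown wooden tray, 160 x 266 mm outside, fixed. Origin: centre of underside; local x front to back (away from robot), y to the left. Floor 10 mm, rim top 26 mm above the counter, rim 8 mm thick. Flat cork rounds 66 mm across in the floor: front row at local (-34, -80), (-34, 0), (-34, 80) mm for the tall things, one behind at (31, 0) mm for the coffee jar. Position and yaw vary.
- pink_grinder: Pale pink mill, upright on one of the three front cork rounds (which one varies), about 0.4 kg. Round: 60 mm across up to 122 mm above its foot, tapering to an upright head 40 mm across from 142 mm to the flat top at 200 mm; grip the head. Origin: centre of its foot; z up.
- terracotta_grinder: Dark red-brown (terracotta) mill, same shape, sizes and mass as the pink one, on another of the three front cork rounds. Origin: centre of its foot; z up.
- oil_bottle: Dark green bottle with a pale paper band and steel stopper, upright on another of the front cork rounds, about 0.45 kg. Round: 60 mm across up to 110 mm above its foot, tapering to a neck 32 mm across from 140 mm, stopper 33 mm across from 178 mm to the top at 200 mm; grip the neck. Origin: centre of its foot; z up.
- coffee_jar: Squat cream coffee jar with a flat pale wooden lid fixed on it, a plain upright cylinder 58 mm across and 70 mm high, about 0.3 kg, on the rear cork round of the tray; only about 6 mm lie between it and the tall thing in front. Origin: centre of its foot; z up.
- board: Pale wooden chopping board with a dark groove near its edge, 280 (local x) x 200 (local y) x 18 mm, flat, fixed: the side area. Origin: centre of its underside. It lies left or right of the tray, the scale on the other side; local x points roughly away from the robot. The three tall things fit on it in a row along x, 85 mm apart.
- scale: Flat black kitchen scale, fixed, 200 (local x) x 150 (local y) x 14 mm, with a round steel plate 128 mm across, its flat top 22 mm above the counter; grey display at its near (-x) end. Origin: on the counter directly below the plate's centre (22 mm beyond the middle of the case). It does not sink under load.
- red_spice_jar: Small glass spice jar with a red lid, 38 mm across, 55 mm high, at one rear corner of the tray (about 98 mm to one side of the coffee jar's round). Bystander. Origin: centre of its foot.
- green_spice_jar: Small glass spice jar with a green lid, same size, at the other rear corner. Bystander. Origin: centre of its foot.
- timer: Round white kitchen timer with an orange dial, 60 mm across, 36 mm high, standing on the counter in front of the tray (on the robot's side). Bystander. Origin: centre of its foot.

How it is judged:
On the way, in this order (a step that is already met when the one before it is completed fails the run):
1. both grinders and the oil bottle stand upright and released on the chopping board, all at once (x of pink_grinder in the frame of board between -0.125 and 0.125 m and y of pink_grinder in the frame of board between -0.085 and 0.085 m and z of pink_grinder in the frame of board between 0.013 and 0.024 m and angle between each of pink_grinder, terracotta_grinder, oil_bottle's own z axis and vertical below 0.1 rad and linear speed of each of pink_grinder, terracotta_grinder, oil_bottle below 0.02 m/s and contact force between the fingers and pink_grinder below 0.3 N and x of terracotta_grinder in the frame of board between -0.125 and 0.125 m and y of terracotta_grinder in the frame of board between -0.085 and 0.085 m and z of terracotta_grinder in the frame of board between 0.013 and 0.024 m and contact force between the fingers and terracotta_grinder below 0.3 N and x of oil_bottle in the frame of board between -0.125 and 0.125 m and y of oil_bottle in the frame of board between -0.085 and 0.085 m and z of oil_bottle in the frame of board between 0.013 and 0.024 m and contact force between the fingers and oil_bottle below 0.3 N), for 0.2 s.
2. the coffee jar stands released in the middle of the scale's plate (horizontal distance between coffee_jar and scale below 0.015 m and z of coffee_jar in the frame of scale between 0.017 and 0.028 m and angle between coffee_jar's own z axis and vertical below 0.1 rad and linear speed of coffee_jar below 0.02 m/s and contact force between the fingers and coffee_jar below 0.3 N), for 0.2 s.
At the end, for the whole second after the job is handed in: The coffee jar stands upright on the scale's plate within 15 mm of its centre; each grinder and the oil bottle stands upright in the tray within 15 mm of where it stood at the start; all released and at rest (all of step 2 and distance of each of pink_grinder, terracotta_grinder, oil_bottle from where it was at the start of the episode below 0.015 m and angle between each of pink_grinder, terracotta_grinder, oil_bottle's own z axis and vertical below 0.1 rad and linear speed of each of pink_grinder, terracotta_grinder, oil_bottle below 0.02 m/s and contact force between the fingers and pink_grinder below 0.3 N and contact force between the fingers and terracotta_grinder below 0.3 N and contact force between the fingers and oil_bottle below 0.3 N); the robot touches nothing.
It fails at once if a grinder, the oil bottle or the coffee jar is knocked over (angle between any of pink_grinder, terracotta_grinder, oil_bottle, coffee_jar's own z axis and vertical above 0.6 rad).
It fails at once if a grinder, the oil bottle or the coffee jar is dropped (falls free faster than 0.6 m/s) ((contact force between the fingers and pink_grinder below 0.1 N and linear speed of pink_grinder above 0.6 m/s) or (contact force between the fingers and terracotta_grinder below 0.1 N and linear speed of terracotta_grinder above 0.6 m/s) or (contact force between the fingers and oil_bottle below 0.1 N and linear speed of oil_bottle above 0.6 m/s) or (contact force between the fingers and coffee_jar below 0.1 N and linear speed of coffee_jar above 0.6 m/s)).
It fails at once if the red spice jar is moved by more than 25 mm or tipped (distance of red_spice_jar from where it was at the start of the episode above 0.025 m or angle between red_spice_jar's own z axis and vertical above 0.5 rad).
It fails at once if the green spice jar is moved by more than 25 mm or tipped (distance of green_spice_jar from where it was at the start of the episode above 0.025 m or angle between green_spice_jar's own z axis and vertical above 0.5 rad).
It fails at once if the timer is moved by more than 25 mm or tipped (distance of timer from where it was at the start of the episode above 0.025 m or angle between timer's own z axis and vertical above 0.5 rad).
It also fails if it takes over 141 s, if anything falls off the work surface, if the arm or the gripper's body presses on something with over 40 N, if the wrist force passes 120 N, or if a joint passes its speed limit or range.

### The arm

A 6-joint arm with a two-finger parallel gripper is mounted at the origin on the work surface. World frame = base frame: x ahead of the robot, y to its left, z up, the work surface at z = 0. Lengths are in m, angles in rad, forces in N, time in s.
With the tool pointing down it reaches from about 0.325 to 0.875 m from the base axis. Payload 4.4 kg.
Tool frame: the origin (TCP) lies midway between the tips of the shut fingers; the grasp point (between the pads) lies 19 mm behind it (bot.grip_depth is the z of the grasp point in the tool frame, in m); z points along the fingers, y is the line along which they close (so a half turn about z gives the same grasp; the last joint's range is limited). The gripper opens to 85 mm and grips with 20 to 120 N. Pads are 22 mm wide; open, the fingers measure 114 mm over their backs; the gripper's body (76 mm by 85 mm) begins 54 mm behind the grasp point. The pads swing forward as they close: fully open they stand 13 mm farther back than shut.
Start: joints at [-1.498, 0.207, 1.542, -0, 1.393, -0.15], TCP at [0.128, -0.561, 0.231] pointing down, gripper open.
Joint ranges: [-2.73, 2.73], [-0.86, 2.22], [0.23, 2.46], [-1.11, 4.25], [0.08, 2.63], [-2.82, 2.82]. Speed limits (rad/s): [2.79, 2.79, 3.14, 3.14, 3.14, 3.14].

### API

Orientations are given as [roll, pitch, yaw] about the fixed x, y, z axes, in that order (R = Rz(yaw) Ry(pitch) Rx(roll)).
In Python, from bench import bot gives the robot as it stands.
- The arm moves only by the tool apply_moves, never from a script. Its argument "targets" is a list of rows, each a list of 2 entries, a list of its own where there are three numbers: the shift along the world's x, y, z in mm, then the turn about the world's z in degrees. In form: [[[x, y, z], yaw], ...]. A call has exactly 8 rows; each row is the pose to reach, as a shift and turn from the pose commanded when the call began; what a row does not reach only later rows make up. A row lasts 1/8 s, in which the tool goes at most 62.5 mm and 10.7 degrees, less where a joint would pass 70% of its speed; a pose out of reach is approached as far as the arm can. A call with a gripper value outside its range is refused whole. "fingers" is the finger opening in mm, from 0 to 85.4, set as the call begins (left out, the last holds). The fingers move at their own pace and stop on an object; "force" is the grip in N (left out, the last holds). Time passes only in rows, so rows that repeat a pose let the fingers close, or fill a call up. It gives the time, the measured TCP pose, the force, the opening and the grip force at its end, in the units of the state.
- bot.get_state(): the state, without advancing time (a new reading comes with each control period).
- bot.camera(name): name is "side" or "top"; returns a dict with "color" (480x640x3 uint8, red, green, blue), "range_z" (480x640 float32, m along the optical axis (not along the pixel's ray), 0 where there is no reading), "fx", "fy", "cx", "cy" (pixels), "camera_from_world" (4x4, takes a point from world to camera coordinates). Camera axes: x right, y down, z forward; pixel columns grow to the right and rows downward; lengths in m; the calibration is good to about 2 mm. A picture is of the moment at which its call begins.
- bot.hand_in(): hands the job in; it is judged then, once.
Trained networks look in the newest picture that a camera, given by its name, has taken for a name from the list of things; names that differ only in an ending like _2 or _b are one class to them, and where a whole thing is asked for, a point or a joint stands for the part that bears it (a point fixed in the world has none). Each returns a list of dicts, best first, with "conf" (0 to 1); they miss things now and then, are a little off and sometimes report something else, mostly with a low value. They report only what shows in the picture. A call takes as long as a camera call.
- bot.search_frame(label, camera): "extent" ([left, top, right, bottom] in pixels, round what is visible of it).
- bot.spot_point(label, camera): "at" ([row, column] in pixels: a listed point, or the origin of a listed thing).
The state is a dict: "time_s": time; "joint_pos": joint angles; "joint_velocities": joint speeds; "joint_torque": joint torques, N m; "tcp_pos": TCP position; "eef_rot": TCP orientation; "wrist_force": force on the tool from outside, world axes, zero at the start; "moment": the same for the moment, N m; "opening": finger opening in m; "grasp_force": force on a finger pad.
Only numpy, scipy, OpenCV 4.12 (cv2) and the standard library are available. Lean on these libraries where they do the work, as an engineer would, in place of code of your own. Each camera call takes 0.05 s, during which the arm holds its last target. There are 200 camera calls.

## Working session

There is one attempt and no reset: what is moved stays moved. The work goes in short steps, Python scripts to look and compute and a tool call to move; the robot and the scene stay as the last step left them, time stands still between calls to the robot, and variables do not carry over. Pictures are saved under pics/ and viewed, at most 14 in all, crops included, and the job is handed in when it is done.

Besides the shell and the picture viewer there is one more tool, called after "Call:" by a JSON object that holds its "method" and its "body". apply_moves: Moves the arm, as the interface text tells. Its arguments: {"type":"object","properties":{"targets":{"type":"array","items":{"type":"array"}},"fingers":{"type":"number"},"force":{"type":"number"}},"required":["targets"]}

```bash
mkdir -p pics; cat > h.py <<'E'
from bench import bot
import numpy as np, cv2
def shot(cam,name=None):
    c=bot.camera(cam)
    if name: cv2.imwrite(f'pics/{name}.png',c['color'][:,:,::-1])
    return c
def cloud(c):
    z=c['range_z'].astype(float); v,u=np.mgrid[:480,:640]
    P=np.stack([(u-c['cx'])/c['fx']*z,(v-c['cy'])/c['fy']*z,z,np.ones_like(z)],-1)
    W=P@np.linalg.inv(c['camera_from_world']).T
    W=W[...,:3]; W[z<=0]=np.nan
    return W
E
python3 - <<'E'
from h import *
for cam in('top','side'):
    c=shot(cam,cam+'0'); W=cloud(c); np.savez(cam+'0.npz',W=W,col=c['color'])
    print(cam,np.linalg.inv(c['camera_from_world'])[:3].round(3).tolist(),c['fx'])
    for n in 'tray pink_grinder terracotta_grinder oil_bottle coffee_jar board scale red_spice_jar green_spice_jar timer'.split():
        f=bot.search_frame(n,cam); p=bot.spot_point(n,cam)
        print(n,[(np.round(d['extent']).tolist(),round(d['conf'],2)) for d in f[:2]],[(np.round(d['at']).tolist(),round(d['conf'],2)) for d in p[:2]])
E
```

```text
top [[0.006, -0.987, 0.161, 0.352], [-1.0, -0.003, 0.018, -0.004], [-0.017, -0.161, -0.987, 1.304]] 603.7067550763322
tray [([265.0, 178.0, 392.0, 267.0], 0.8)] [([221.0, 331.0], 0.82)]
pink_grinder [([271.0, 205.0, 302.0, 249.0], 0.6)] [([232.0, 292.0], 0.75), ([209.0, 336.0], 0.47)]
terracotta_grinder [([349.0, 218.0, 384.0, 255.0], 0.7)] [([243.0, 365.0], 0.62)]
oil_bottle [([315.0, 213.0, 344.0, 251.0], 0.64), ([351.0, 220.0, 383.0, 259.0], 0.47)] [([236.0, 330.0], 0.9)]
coffee_jar [([321.0, 191.0, 347.0, 221.0], 0.68)] [([208.0, 334.0], 0.6)]
board [([425.0, 200.0, 527.0, 337.0], 0.61), ([273.0, 205.0, 305.0, 249.0], 0.34)] [([266.0, 472.0], 0.97)]
scale [([122.0, 234.0, 197.0, 328.0], 0.94)] [([272.0, 163.0], 0.57)]
red_spice_jar [([350.0, 217.0, 386.0, 256.0], 0.71), ([372.0, 198.0, 392.0, 217.0], 0.65)] [([212.0, 378.0], 0.55)]
green_spice_jar [([279.0, 189.0, 295.0, 208.0], 0.49)] [([200.0, 288.0], 0.85)]
timer [([317.0, 290.0, 350.0, 316.0], 0.78), ([349.0, 219.0, 387.0, 255.0], 0.53)] []
side [[-0.97, 0.178, -0.163, 0.751], [0.241, 0.762, -0.602, 0.743], [0.017, -0.623, -0
[... 275 characters left out ...]
[290.0, 146.0, 317.0, 220.0], 0.9), ([293.0, 175.0, 316.0, 251.0], 0.66)] [([218.0, 303.0], 0.81)]
oil_bottle [([290.0, 174.0, 316.0, 251.0], 0.73)] [([250.0, 305.0], 0.69), ([274.0, 308.0], 0.68)]
coffee_jar [([259.0, 211.0, 288.0, 254.0], 0.63)] [([242.0, 273.0], 0.67)]
board [([242.0, 111.0, 360.0, 178.0], 0.68)] [([145.0, 301.0], 0.74)]
scale [([344.0, 344.0, 470.0, 440.0], 0.9), ([249.0, 197.0, 336.0, 305.0], 0.31)] [([146.0, 299.0], 0.73), ([392.0, 396.0], 0.57)]
red_spice_jar [([258.0, 191.0, 278.0, 217.0], 0.84)] [([213.0, 267.0], 0.6)]
green_spice_jar [([267.0, 264.0, 286.0, 292.0], 0.75)] [([285.0, 276.0], 0.96)]
timer [([352.0, 217.0, 379.0, 241.0], 0.94)] [([232.0, 365.0], 0.81)]
```

View pics/top0.png

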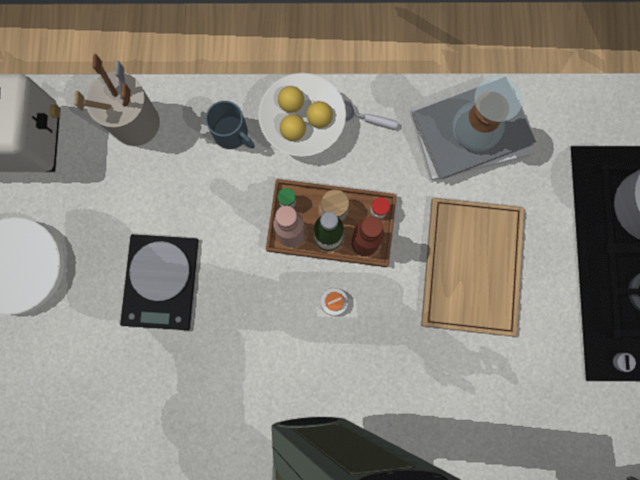

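View pics/side0.png

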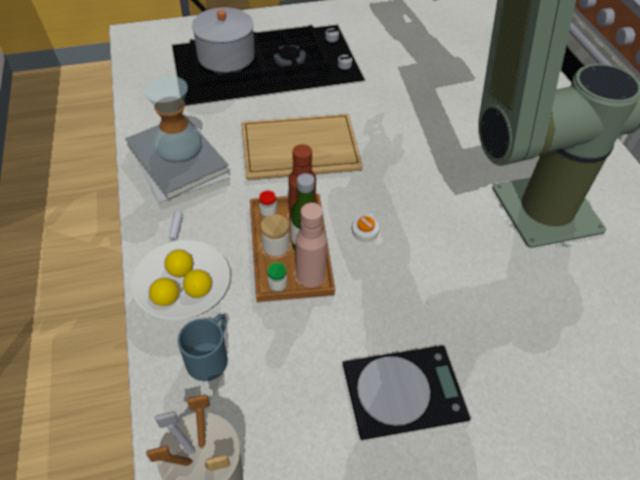

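The top view shows the pink head at about (286,218), bottle stopper (329,220), terracotta head (371,228) and coffee lid (335,203). The scale plate is at (159,270) on the left (+y), the board at (474,266) on the right (-y), and the timer at (335,302). The side view agrees with this.

```bash
python3 - <<'E'
from h import *
T=np.load('top0.npz');S=np.load('side0.npz')
# board, scale rect, tray via height bands in the top view
W=T['W'];col=T['col'].astype(int)
v,u=np.mgrid[:480,:640]
def reg(W,u0,v0,u1,v1): return (u>=u0)&(u<=u1)&(v>=v0)&(v<=v1)&np.isfinite(W[...,2])
def rect(m,W,n):
    P=W[m][:,:2].astype(np.float32); print(n,len(P),cv2.minAreaRect(P*1000),'z',np.median(W[m][:,2]).round(4))
m=reg(W,415,190,535,345)&(W[...,2]>.010)&(W[...,2]<.03); rect(m,W,'board')
m=reg(W,110,225,205,340)&(W[...,2]>.009)&(W[...,2]<.03); rect(m,W,'scale')
m2=m&(W[...,2]>.0185); 
print('plate',np.array(cv2.minEnclosingCircle((W[m2][:,:2]*1000).astype(np.float32))[0]),cv2.minEnclosingCircle((W[m2][:,:2]*1000).astype(np.float32))[1],np.median(W[m2][:,2]))
m=reg(W,255,170,400,275)&(W[...,2]>.020)&(W[...,2]<.03); rect(m,W,'trayrim')
print('counter z',np.nanmedian(W[reg(W,220,280,290,320)][:,2]))
def circ(A,n):
    (c,r)=cv2.minEnclosingCircle((A[:,:2]*1000).astype(np.float32)); print(n,len(A),np.round(c,1),round(r,1),'mean',(A[:,:2].mean(0)*1000).round(1),'z',A[:,2].max().round(4))
for cam,D in(('T',T),('S',S)):
  W=D['W']
  F=np.isfinite(W[...,2])
  for n,x,y,r,zl,zh in Z if 'Z' in dir() else []: pass
  from scipy import ndimage
  for nm,lo,hi in(('tops200',.195,.225),('heads',.155,.225),('lid',.074,.086),('spice',.058,.07),('timer',.03,.042)):
    mm=F&(W[...,2]>lo)&(W[...,2]<hi)&(W[...,0]>.25)&(W[...,0]<.75)&(abs(W[...,1])<.25)
    L,k=ndimage.label(mm)
    for i in range(1,k+1):
        A=W[L==i]
        if len(A)>25: circ(A,cam+' '+nm)
  # timer/unused
E
```

```text
board 12193 ((504.470458984375, -329.3585510253906), (202.0933837890625, 280.80377197265625), 83.9178466796875) z 0.0177
scale 6204 ((467.5155944824219, 345.25103759765625), (150.978271484375, 199.98419189453125), 86.49603271484375) z 0.0166
plate [465.80184937 345.82995605] 107.1313705444336 0.02173915773670121
trayrim 1431 ((596.91845703125, -24.5126953125), (266.3813171386719, 161.1568145751953), 82.62183380126953) z 0.0249
counter z -0.0004857426703364087
T tops200 371 [572.3  62.2] 20.2 mean [571.2  61.9] z 0.2146
T tops200 255 [564.8 -17.6] 16.4 mean [563.8 -17.4] z 0.2153
T tops200 371 [553.3 -96.6] 20.2 mean [551.9 -95.9] z 0.2148
T heads 454 [572.3  62.2] 20.3 mean [568.8  61.1] z 0.2146
T heads 309 [564.8 -17.6] 16.4 mean [561.8 -17.4] z 0.2153
T heads 447 [553.3 -96.6] 20.3 mean [549.7 -94.9] z 0.2148
T lid 547 [626.6 -31.4] 29.0 mean [627.3 -31.7] z 0.0858
T spice 248 [643.4  70.5] 19.0 mean [643.   70.6] z 0.0697
T spice 249 [ 623.5 -127. ] 19.3 mean [ 623.1 -126.9] z 0.0699
T timer 256 [426.1 -30.4] 19.7 mean [426.4 -30.4] z 0.0394
S tops200 309 [553.1 -94.3] 22.1 mean 
[... 213 characters left out ...]
97 [626.7 -30.5] 30.0 mean [627.  -28.2] z 0.0854
S lid 108 [575.3  70.3] 28.8 mean [579.3  84.8] z 0.0859
S spice 197 [ 622.7 -126.2] 20.6 mean [ 624. -124.] z 0.0693
S spice 101 [627.8 -22.3] 27.0 mean [629.4  -8.6] z 0.0697
S spice 100 [574.5  72.4] 27.8 mean [577.8  85.5] z 0.0699
S spice 264 [644.2  71.5] 20.0 mean [644.   73.6] z 0.0698
S timer 47 [ 734.2 -243.6] 16.2 mean [ 735.3 -243.5] z 0.0418
S timer 67 [ 623.6 -123.9] 18.1 mean [ 625.9 -113.9] z 0.042
S timer 203 [424.3 -30. ] 21.6 mean [426.3 -29. ] z 0.0385
S timer 88 [628.2 -20. ] 26.3 mean [629.9  -7.6] z 0.0419
S timer 97 [573.7  71. ] 28.5 mean [577.4  85.8] z 0.0419
S timer 62 [644.1  77.8] 17.1 mean [645.6  85.9] z 0.0419
```

```bash
python3 - <<'E'
from h import *
from scipy import ndimage
s=bot.get_state(); print({k:np.round(s[k],4).tolist() for k in('time_s','tcp_pos','eef_rot','opening','grasp_force','wrist_force')},bot.grip_depth)
for f in('top0','side0'):
    W=np.load(f+'.npz')['W']; m=(W[...,2]>.0195)&(W[...,2]<.03)&(abs(W[...,0]-.48)<.12)&(abs(W[...,1]-.345)<.1)
    m=ndimage.binary_opening(m,iterations=3); P=(W[m][:,:2]*1000).astype(np.float32)
    print(f,len(P),cv2.minEnclosingCircle(P),P.mean(0))
E
```

```text
{'time_s': 2.1, 'tcp_pos': [0.1276, -0.5607, 0.2313], 'eef_rot': [-3.1416, -0.0, 0.2238], 'opening': 0.0854, 'grasp_force': 0.0, 'wrist_force': [-0.6386, -0.4257, 0.1719]} -0.0187
top0 50 ((507.63836669921875, 335.77789306640625), 29.074390411376953) [507.5367  335.53363]
side0 2255 ((490.72491455078125, 344.7621765136719), 63.665096282958984) [487.8682  345.37823]
```

Call:
{"method": "apply_moves", "body": {"targets": [[[20,22,15],4],[[50,55,30],9],[[80,87,40],14],[[110,120,40],19],[[140,153,40],24],[[170,186,40],29],[[200,219,40],34],[[230,252,40],39]], "fingers": 65, "force": 60}}

```text
time_s: 3.1
tcp_pos: [0.3585, -0.3075, 0.2715]
eef_rot: [3.141, 0.0, 0.907]
wrist_force: [-0.2, -0.1, 0.9]
opening: 0.0649
grasp_force: 0.0
```

Call:
{"method": "apply_moves", "body": {"targets": [[[30,32,0],5],[[60,65,0],10],[[90,98,0],15],[[120,131,0],20],[[150,164,0],25],[[175,192,0],29],[[190,208,0],31],[[195,213,0],31]]}}

```text
time_s: 4.1
tcp_pos: [0.553, -0.0951, 0.2711]
eef_rot: [-3.141, 0.0, 1.446]
wrist_force: [-0.5, -0.6, -0.4]
opening: 0.0649
grasp_force: 0.0
```

Call:
{"method": "apply_moves", "body": {"targets": [[[0,0,-15],0],[[0,0,-35],0],[[0,0,-55],0],[[0,0,-75],0],[[0,0,-92],0],[[0,0,-104],0],[[0,0,-112],0],[[0,0,-112],0]]}}

```text
time_s: 5.1
tcp_pos: [0.5523, -0.0956, 0.1588]
eef_rot: [-3.141, -0.0, 1.445]
wrist_force: [-0.5, 0.1, 1.1]
opening: 0.0649
grasp_force: 0.0
```

Call:
{"method": "apply_moves", "body": {"targets": [[[0,0,0],0],[[0,0,0],0],[[0,0,0],0],[[0,0,0],0],[[0,0,0],0],[[0,0,0],0],[[0,0,0],0],[[0,0,0],0]], "fingers": 25, "force": 60}}

```text
time_s: 6.1
tcp_pos: [0.5536, -0.0959, 0.1604]
eef_rot: [3.139, 0.0, 1.446]
wrist_force: [0.8, -0.3, 5.5]
opening: 0.0388
grasp_force: 61.1
```

Call:
{"method": "apply_moves", "body": {"targets": [[[0,0,8],0],[[0,0,25],0],[[0,0,50],0],[[0,0,75],0],[[-8,-12,90],0],[[-24,-38,100],0],[[-42,-68,100],0],[[-60,-98,100],0]]}}

```text
time_s: 7.1
tcp_pos: [0.4909, -0.1949, 0.2591]
eef_rot: [-3.14, 0.0, 1.445]
wrist_force: [0.9, 0.1, -4.5]
opening: 0.0386
grasp_force: 61.1
```

Call:
{"method": "apply_moves", "body": {"targets": [[[-18,-30,0],0],[[-36,-60,0],0],[[-54,-88,0],0],[[-66,-110,-5],0],[[-74,-122,-15],0],[[-76,-126,-35],0],[[-76,-126,-55],0],[[-76,-126,-72],0]]}}

```text
time_s: 8.1
tcp_pos: [0.4158, -0.319, 0.1856]
eef_rot: [-3.14, -0.002, 1.446]
wrist_force: [-0.5, 0.6, -3.2]
opening: 0.0391
grasp_force: 61.0
```

Call:
{"method": "apply_moves", "body": {"targets": [[[0,0,-8],0],[[0,0,-13],0],[[0,0,-16],0],[[0,0,-18],0],[[0,0,-19],0],[[0,0,-19],0],[[0,0,-19],0],[[0,0,-19],0]]}}

```text
time_s: 9.1
tcp_pos: [0.4166, -0.3197, 0.1684]
eef_rot: [3.141, 0.0, 1.445]
wrist_force: [0.6, -0.1, -4.3]
opening: 0.0387
grasp_force: 61.0
```

Call:
{"method": "apply_moves", "body": {"targets": [[[0,0,-0.5],0],[[0,0,-1],0],[[0,0,-1.5],0],[[0,0,-1.5],0],[[0,0,-1.5],0],[[0,0,-1.5],0],[[0,0,-1.5],0],[[0,0,-1.5],0]]}}

```text
time_s: 10.1
tcp_pos: [0.4169, -0.32, 0.1683]
eef_rot: [3.141, 0.001, 1.446]
wrist_force: [-1.3, 2.2, 4.8]
opening: 0.039
grasp_force: 62.1
```

Call:
{"method": "apply_moves", "body": {"targets": [[[0,0,0],0],[[0,0,0],0],[[0,0,0],0],[[0,0,0],0],[[0,0,0],0],[[0,0,0],0],[[0,0,0],0],[[0,0,0],0]], "fingers": 65}}

```text
time_s: 11.1
tcp_pos: [0.4166, -0.3197, 0.1668]
eef_rot: [3.142, 0.0, 1.446]
wrist_force: [-0.4, 0.2, 0.1]
opening: 0.0649
grasp_force: 0.0
```

Call:
{"method": "apply_moves", "body": {"targets": [[[0,0,25],0],[[0,0,65],0],[[0,0,95],0],[[10,20,100],0],[[28,57,100],0],[[48,97,100],0],[[68,138,100],0],[[88,179,100],0]]}}

```text
time_s: 12.1
tcp_pos: [0.5051, -0.1394, 0.2669]
eef_rot: [3.141, 0.0, 1.445]
wrist_force: [-0.0, -0.4, 0.9]
opening: 0.065
grasp_force: 0.0
```

Call:
{"method": "apply_moves", "body": {"targets": [[[20,41,0],0],[[38,78,0],0],[[52,108,0],0],[[58,120,0],0],[[60,123,-5],0],[[60,124,-25],0],[[60,124,-50],0],[[60,124,-75],0]]}}

```text
time_s: 13.1
tcp_pos: [0.5641, -0.0182, 0.1908]
eef_rot: [-3.141, 0.001, 1.444]
wrist_force: [0.2, 0.0, -0.1]
opening: 0.0651
grasp_force: 0.0
```

Call:
{"method": "apply_moves", "body": {"targets": [[[0,0,-20],0],[[0,0,-32],0],[[0,0,-39],0],[[0,0,-40],0],[[0,0,-40],0],[[0,0,-40],0],[[0,0,-40],0],[[0,0,-40],0]]}}

```text
time_s: 14.1
tcp_pos: [0.5647, -0.0166, 0.152]
eef_rot: [3.141, 0.0, 1.446]
wrist_force: [0.3, 1.0, 0.5]
opening: 0.0649
grasp_force: 0.0
```

Call:
{"method": "apply_moves", "body": {"targets": [[[0,0,0],0],[[0,0,0],0],[[0,0,0],0],[[0,0,0],0],[[0,0,0],0],[[0,0,0],0],[[0,0,0],0],[[0,0,0],0]], "fingers": 20}}

```text
time_s: 15.1
tcp_pos: [0.5649, -0.0167, 0.152]
eef_rot: [3.141, 0.0, 1.446]
wrist_force: [1.9, -0.3, 0.3]
opening: 0.0311
grasp_force: 59.7
```

Call:
{"method": "apply_moves", "body": {"targets": [[[0,0,8],0],[[0,0,25],0],[[0,0,50],0],[[0,0,75],0],[[-3,-15,90],0],[[-9,-45,100],0],[[-16,-82,100],0],[[-23,-119,100],0]]}}

```text
time_s: 16.1
tcp_pos: [0.5405, -0.1374, 0.252]
eef_rot: [-3.141, 0.001, 1.445]
wrist_force: [0.1, 0.1, -4.6]
opening: 0.0306
grasp_force: 59.7
```

Call:
{"method": "apply_moves", "body": {"targets": [[[-7,-37,0],0],[[-14,-74,0],0],[[-22,-111,0],0],[[-29,-148,0],0],[[-34,-176,-5],0],[[-37,-191,-15],0],[[-37,-193,-35],0],[[-37,-193,-55],0]]}}

```text
time_s: 17.1
tcp_pos: [0.5038, -0.3286, 0.1955]
eef_rot: [-3.14, -0.001, 1.445]
wrist_force: [-0.1, -0.0, -4.1]
opening: 0.0308
grasp_force: 59.8
```

Call:
{"method": "apply_moves", "body": {"targets": [[[0,0,-16],0],[[0,0,-26],0],[[0,0,-31],0],[[0,0,-34],0],[[0,0,-36],0],[[0,0,-37],0],[[0,0,-37],0],[[0,0,-37],0]]}}

```text
time_s: 18.1
tcp_pos: [0.5047, -0.3288, 0.16]
eef_rot: [3.141, 0.0, 1.446]
wrist_force: [1.0, -0.4, -3.1]
opening: 0.0308
grasp_force: 59.7
```

Call:
{"method": "apply_moves", "body": {"targets": [[[0,0,-0.5],0],[[0,0,-1],0],[[0,0,-1],0],[[0,0,-1],0],[[0,0,-1],0],[[0,0,-1],0],[[0,0,-1],0],[[0,0,-1],0]]}}

```text
time_s: 19.1
tcp_pos: [0.505, -0.329, 0.16]
eef_rot: [3.141, 0.001, 1.446]
wrist_force: [-1.2, 1.7, 4.9]
opening: 0.0309
grasp_force: 60.6
```

Call:
{"method": "apply_moves", "body": {"targets": [[[0,0,0],0],[[0,0,0],0],[[0,0,0],0],[[0,0,0],0],[[0,0,0],0],[[0,0,0],0],[[0,0,0],0],[[0,0,0],0]], "fingers": 65}}

```text
time_s: 20.1
tcp_pos: [0.5046, -0.3286, 0.1588]
eef_rot: [3.142, 0.0, 1.446]
wrist_force: [-0.1, -0.8, -0.7]
opening: 0.0648
grasp_force: 0.0
```

Call:
{"method": "apply_moves", "body": {"targets": [[[0,0,25],0],[[0,0,65],0],[[0,0,100],0],[[4,24,110],0],[[11,64,110],0],[[19,109,110],0],[[27,154,110],0],[[35,199,110],0]]}}

```text
time_s: 21.1
tcp_pos: [0.5387, -0.1264, 0.2672]
eef_rot: [-3.139, -0.001, 1.446]
wrist_force: [0.8, -0.0, 0.1]
opening: 0.065
grasp_force: 0.0
```

Call:
{"method": "apply_moves", "body": {"targets": [[[8,45,0],0],[[16,90,0],0],[[23,130,0],0],[[29,165,0],0],[[32,185,0],0],[[33,192,-10],0],[[33,192,-30],0],[[33,192,-55],0]]}}

```text
time_s: 22.1
tcp_pos: [0.5724, 0.0616, 0.2127]
eef_rot: [3.142, 0.001, 1.445]
wrist_force: [0.5, 0.5, -0.2]
opening: 0.0653
grasp_force: 0.0
```

Call:
{"method": "apply_moves", "body": {"targets": [[[0,0,-22],0],[[0,0,-38],0],[[0,0,-48],0],[[0,0,-53],0],[[0,0,-54],0],[[0,0,-54],0],[[0,0,-54],0],[[0,0,-54],0]]}}

```text
time_s: 23.1
tcp_pos: [0.5729, 0.0624, 0.1602]
eef_rot: [3.141, -0.0, 1.446]
wrist_force: [-0.6, 0.4, -0.1]
opening: 0.0654
grasp_force: 0.0
```

Call:
{"method": "apply_moves", "body": {"targets": [[[0,0,0],0],[[0,0,0],0],[[0,0,0],0],[[0,0,0],0],[[0,0,0],0],[[0,0,0],0],[[0,0,0],0],[[0,0,0],0]], "fingers": 25}}

```text
time_s: 24.1
tcp_pos: [0.573, 0.0623, 0.1602]
eef_rot: [3.141, -0.0, 1.446]
wrist_force: [2.1, -0.8, 2.6]
opening: 0.0389
grasp_force: 61.0
```

Call:
{"method": "apply_moves", "body": {"targets": [[[0,0,8],0],[[0,0,25],0],[[0,0,50],0],[[0,0,80],0],[[0,-15,100],0],[[2,-45,110],0],[[4,-85,110],0],[[6,-125,110],0]]}}

```text
time_s: 25.1
tcp_pos: [0.5782, -0.0634, 0.2704]
eef_rot: [-3.141, -0.0, 1.446]
wrist_force: [0.4, -0.1, -3.8]
opening: 0.0387
grasp_force: 60.9
```

Call:
{"method": "apply_moves", "body": {"targets": [[[2,-40,0],0],[[4,-80,0],0],[[6,-120,0],0],[[8,-160,0],0],[[10,-200,0],0],[[12,-237,0],0],[[13,-262,0],0],[[13,-275,-5],0]]}}

```text
time_s: 26.1
tcp_pos: [0.5916, -0.3388, 0.2651]
eef_rot: [3.141, -0.0, 1.445]
wrist_force: [-0.0, 0.9, -3.7]
opening: 0.0388
grasp_force: 60.9
```

Call:
{"method": "apply_moves", "body": {"targets": [[[0,-1,-20],0],[[0,-1,-45],0],[[0,-1,-68],0],[[0,-1,-83],0],[[0,-1,-91],0],[[0,-1,-95],0],[[0,-1,-96],0],[[0,-1,-96],0]]}}

```text
time_s: 27.1
tcp_pos: [0.592, -0.339, 0.1697]
eef_rot: [3.14, 0.001, 1.445]
wrist_force: [-0.4, 1.0, -2.7]
opening: 0.0386
grasp_force: 60.9
```

Call:
{"method": "apply_moves", "body": {"targets": [[[0,0,-0.5],0],[[0,0,-1],0],[[0,0,-1],0],[[0,0,-1],0],[[0,0,-1],0],[[0,0,-1],0],[[0,0,-1],0],[[0,0,-1],0]]}}

```text
time_s: 28.1
tcp_pos: [0.5918, -0.3389, 0.1682]
eef_rot: [3.141, 0.0, 1.445]
wrist_force: [-0.3, 0.7, -0.2]
opening: 0.0386
grasp_force: 61.2
```

Call:
{"method": "apply_moves", "body": {"targets": [[[0,0,0],0],[[0,0,0],0],[[0,0,0],0],[[0,0,0],0],[[0,0,0],0],[[0,0,0],0],[[0,0,0],0],[[0,0,0],0]], "fingers": 65}}

```text
time_s: 29.1
tcp_pos: [0.5916, -0.3387, 0.1678]
eef_rot: [3.142, 0.0, 1.446]
wrist_force: [0.8, 0.6, 0.9]
opening: 0.0654
grasp_force: 0.0
```

Call:
{"method": "apply_moves", "body": {"targets": [[[0,0,20],0],[[0,0,50],0],[[0,0,80],0],[[0,10,95],0],[[0,30,95],0],[[0,65,95],0],[[0,100,95],0],[[0,120,95],0]]}}

```text
time_s: 30.1
tcp_pos: [0.5907, -0.2153, 0.2612]
eef_rot: [-3.139, -0.002, 1.448]
wrist_force: [-0.2, -0.3, -0.2]
opening: 0.065
grasp_force: 0.0
```

```bash
cat >> h.py <<'E'
from scipy import ndimage
def objs(cams=('top','side'),bands=(('tall',.198,.225),('lid',.074,.1),('spice',.058,.07),('timer',.03,.0395))):
    for cam in cams:
        W=cloud(shot(cam))
        for nm,lo,hi in bands:
            m=(W[...,2]>lo)&(W[...,2]<hi)&(W[...,0]>.38)&(W[...,0]<.68)&(abs(W[...,1])<.42)
            L,k=ndimage.label(m)
            for i in range(1,k+1):
                A=W[L==i]
                if len(A)>40:
                    c,r=cv2.minEnclosingCircle((A[:,:2]*1000).astype(np.float32))
                    if r<35: print(cam,nm,len(A),np.round(c,1),round(r,1),A[:,2].max().round(4))
E
python3 -c "
from h import *
objs()"
```

```text
top tall 192 [ 505.4 -329.6] 16.8 0.2234
top tall 438 [ 417.2 -320.6] 20.6 0.2225
top lid 586 [626.4 -31.5] 29.1 0.0867
top lid 78 [ 588.  -321.1] 23.5 0.0998
top lid 84 [ 413.1 -311.4] 28.2 0.0997
top spice 243 [643.5  70.8] 19.2 0.07
top spice 249 [ 622.7 -127.7] 19.5 0.0695
top timer 261 [426.2 -30.2] 19.7 0.0392
side tall 267 [ 417.6 -318. ] 22.0 0.2208
side tall 239 [ 593.1 -336.6] 22.6 0.2206
side tall 133 [ 503.9 -322.2] 16.7 0.2195
side lid 208 [ 418.7 -315.3] 29.5 0.1
side lid 219 [ 505.5 -325.7] 30.4 0.1
side lid 213 [ 593.3 -332.4] 30.1 0.0999
side lid 503 [626.3 -29.7] 31.1 0.0849
side spice 88 [ 419.9 -312.1] 28.5 0.0698
side spice 99 [ 505.3 -322. ] 29.9 0.07
side spice 94 [ 592.1 -335.1] 29.9 0.07
side spice 199 [ 623.6 -126.4] 21.3 0.0694
side spice 98 [628.3 -26.1] 28.1 0.0699
side spice 259 [644.6  71.3] 20.4 0.0694
side timer 72 [ 418.8 -309.8] 28.6 0.0394
side timer 65 [ 507.  -320.5] 28.3 0.0395
side timer 213 [427.5 -29.5] 21.2 0.0384
side timer 48 [637.  -13.9] 19.5 0.0395
side timer 47 [645.9  80.9] 16.1 0.0391
```

Call:
{"method": "apply_moves", "body": {"targets": [[[4,20,0],0],[[10,55,0],0],[[18,95,0],0],[[26,135,0],0],[[32,168,0],0],[[34,184,0],0],[[35,188,-10],0],[[35,188,-35],0]], "fingers": 78}}

```text
time_s: 31.2
tcp_pos: [0.6277, -0.0317, 0.2284]
eef_rot: [3.138, 0.001, 1.445]
wrist_force: [0.6, -0.5, -0.1]
opening: 0.0781
grasp_force: 0.0
```

Call:
{"method": "apply_moves", "body": {"targets": [[[0,0,-30],0],[[0,0,-60],0],[[0,0,-90],0],[[0,0,-120],0],[[0,0,-150],0],[[0,0,-175],0],[[0,0,-188],0],[[0,0,-192],0]]}}

```text
time_s: 32.2
tcp_pos: [0.6259, -0.0314, 0.0346]
eef_rot: [-3.14, 0.0, 1.444]
wrist_force: [0.0, 0.6, 0.5]
opening: 0.0779
grasp_force: 0.0
```

Call:
{"method": "apply_moves", "body": {"targets": [[[0,0,0],0],[[0,0,0],0],[[0,0,0],0],[[0,0,0],0],[[0,0,0],0],[[0,0,0],0],[[0,0,0],0],[[0,0,0],0]], "fingers": 45}}

```text
time_s: 33.2
tcp_pos: [0.6276, -0.0309, 0.0369]
eef_rot: [3.139, 0.0, 1.446]
wrist_force: [1.2, -1.3, 5.2]
opening: 0.057
grasp_force: 64.8
```

Call:
{"method": "apply_moves", "body": {"targets": [[[0,0,8],0],[[0,0,25],0],[[0,0,50],0],[[0,0,80],0],[[-5,14,100],0],[[-15,41,110],0],[[-29,79,110],0],[[-43,117,110],0]]}}

```text
time_s: 34.2
tcp_pos: [0.5821, 0.0883, 0.146]
eef_rot: [-3.141, -0.001, 1.445]
wrist_force: [0.3, 1.0, -3.9]
opening: 0.0569
grasp_force: 64.6
```

Call:
{"method": "apply_moves", "body": {"targets": [[[-14,38,0],0],[[-28,77,0],0],[[-42,116,0],0],[[-56,154,0],0],[[-70,193,0],0],[[-82,227,0],0],[[-91,250,0],0],[[-94,258,-10],0]]}}

```text
time_s: 35.2
tcp_pos: [0.4885, 0.3464, 0.1364]
eef_rot: [3.141, -0.001, 1.448]
wrist_force: [0.1, 0.2, -4.4]
opening: 0.0569
grasp_force: 64.6
```

Call:
{"method": "apply_moves", "body": {"targets": [[[0,0,-20],0],[[0,0,-42],0],[[0,0,-62],0],[[0,0,-75],0],[[0,0,-82],0],[[0,0,-85],0],[[0,0,-86.5],0],[[0,0,-86.5],0]]}}

```text
time_s: 36.2
tcp_pos: [0.49, 0.3446, 0.0499]
eef_rot: [3.141, -0.001, 1.446]
wrist_force: [0.2, 1.1, -3.8]
opening: 0.0566
grasp_force: 64.6
```

Call:
{"method": "apply_moves", "body": {"targets": [[[0,0,-0.5],0],[[0,0,-1],0],[[0,0,-1.5],0],[[0,0,-1.5],0],[[0,0,-1.5],0],[[0,0,-1.5],0],[[0,0,-1.5],0],[[0,0,-1.5],0]]}}

```text
time_s: 37.2
tcp_pos: [0.4899, 0.3445, 0.0489]
eef_rot: [3.141, -0.0, 1.446]
wrist_force: [-2.9, -1.3, 5.4]
opening: 0.0568
grasp_force: 64.9
```

Call:
{"method": "apply_moves", "body": {"targets": [[[0,0,0],0],[[0,0,0],0],[[0,0,0],0],[[0,0,0],0],[[0,0,0],0],[[0,0,0],0],[[0,0,0],0],[[0,0,0],0]], "fingers": 78}}

```text
time_s: 38.2
tcp_pos: [0.4896, 0.3443, 0.0478]
eef_rot: [3.142, -0.0, 1.445]
wrist_force: [1.6, 0.3, -0.1]
opening: 0.0779
grasp_force: 0.0
```

Call:
{"method": "apply_moves", "body": {"targets": [[[0,0,12],0],[[0,0,40],0],[[0,0,75],0],[[0,0,115],0],[[0,0,155],0],[[3,-15,190],0],[[8,-45,210],0],[[14,-85,215],0]]}}

```text
time_s: 39.2
tcp_pos: [0.5048, 0.2595, 0.2664]
eef_rot: [3.136, -0.003, 1.447]
wrist_force: [0.5, 0.2, -0.5]
opening: 0.0775
grasp_force: 0.0
```

Call:
{"method": "apply_moves", "body": {"targets": [[[6,-42,0],0],[[12,-86,0],0],[[18,-130,0],0],[[24,-174,0],0],[[30,-218,0],0],[[36,-262,0],0],[[42,-306,0],0],[[48,-350,0],0]], "fingers": 65}}

```text
time_s: 40.2
tcp_pos: [0.5517, -0.0921, 0.264]
eef_rot: [3.14, 0.0, 1.446]
wrist_force: [1.6, -0.7, -0.1]
opening: 0.0652
grasp_force: 0.0
```

```bash
python3 -c "
from h import *
objs(bands=(('tall',.214,.225),('lid',.084,.1)))
print(bot.get_state()['tcp_pos'])"
```

```text
top tall 342 [ 591.3 -338.2] 19.8 0.2236
top tall 237 [ 504.8 -329.1] 16.0 0.2232
top tall 380 [ 416.7 -320.1] 20.1 0.2233
top lid 64 [ 584.6 -329.6] 27.3 0.0997
top lid 633 [488.3 344. ] 29.3 0.0994
top lid 47 [ 495.7 -310.1] 21.3 0.0999
top lid 49 [ 412.9 -302. ] 22.4 0.0996
side tall 128 [ 416.4 -318.8] 21.7 0.2214
side tall 140 [ 591.5 -337.5] 21.6 0.2204
side lid 134 [ 506.1 -324. ] 29.6 0.0999
side lid 107 [ 417.  -303.1] 24.5 0.0999
side lid 124 [ 592.7 -329.5] 28.4 0.1
side lid 881 [489.5 345.2] 29.5 0.0972
[ 0.55202709 -0.09483623  0.26376084]
```

Call:
{"method": "apply_moves", "body": {"targets": [[[4,-25,0],0],[[10,-62,0],0],[[17,-104,0],0],[[24,-146,0],0],[[30,-188,0],0],[[36,-222,0],0],[[39,-240,0],0],[[39,-244,0],0]]}}

```text
time_s: 41.3
tcp_pos: [0.5907, -0.3347, 0.2629]
eef_rot: [-3.141, -0.001, 1.445]
wrist_force: [0.1, -0.2, -0.3]
opening: 0.0645
grasp_force: 0.0
```

Call:
{"method": "apply_moves", "body": {"targets": [[[0,0,-10],0],[[0,0,-20],0],[[0,0,-30],0],[[0,0,-30],0],[[0,0,-30],0],[[0,0,-30],0],[[0,0,-30],0],[[0,0,-30],0]]}}

```text
time_s: 42.3
tcp_pos: [0.5907, -0.3348, 0.2331]
eef_rot: [3.141, 0.0, 1.445]
wrist_force: [0.7, 0.1, 0.2]
opening: 0.0652
grasp_force: 0.0
```

Call:
{"method": "apply_moves", "body": {"targets": [[[1,-4,-3],0],[[1,-4,-15],0],[[1,-4,-32],0],[[1,-4,-48],0],[[1,-4,-60],0],[[1,-4,-65],0],[[1,-4,-65],0],[[1,-4,-65],0]]}}

```text
time_s: 43.3
tcp_pos: [0.5921, -0.339, 0.1687]
eef_rot: [3.14, 0.001, 1.446]
wrist_force: [-1.0, -0.3, -0.8]
opening: 0.0651
grasp_force: 0.0
```

Call:
{"method": "apply_moves", "body": {"targets": [[[0,0,0],0],[[0,0,0],0],[[0,0,0],0],[[0,0,0],0],[[0,0,0],0],[[0,0,0],0],[[0,0,0],0],[[0,0,0],0]], "fingers": 25}}

```text
time_s: 44.3
tcp_pos: [0.5922, -0.3391, 0.1689]
eef_rot: [3.14, 0.001, 1.446]
wrist_force: [1.1, -0.3, 5.8]
opening: 0.0389
grasp_force: 61.1
```

Call:
{"method": "apply_moves", "body": {"targets": [[[0,0,8],0],[[0,0,25],0],[[0,0,50],0],[[0,0,80],0],[[0,15,100],0],[[-2,45,110],0],[[-4,85,110],0],[[-6,125,110],0]]}}

```text
time_s: 45.3
tcp_pos: [0.585, -0.2113, 0.2778]
eef_rot: [-3.141, -0.001, 1.446]
wrist_force: [0.2, -0.4, -3.6]
opening: 0.0388
grasp_force: 60.9
```

Call:
{"method": "apply_moves", "body": {"targets": [[[-2,40,0],0],[[-4,80,0],0],[[-6,120,0],0],[[-8,160,0],0],[[-10,200,0],0],[[-12,237,0],0],[[-13,264,0],0],[[-13,276,-5],0]]}}

```text
time_s: 46.3
tcp_pos: [0.5719, 0.0645, 0.2731]
eef_rot: [3.141, -0.0, 1.448]
wrist_force: [0.7, -0.7, -3.4]
opening: 0.0387
grasp_force: 60.9
```

Call:
{"method": "apply_moves", "body": {"targets": [[[0,0,-25],0],[[0,0,-50],0],[[0,0,-75],0],[[0,0,-95],0],[[0,0,-106],0],[[0,0,-110],0],[[0,0,-112],0],[[0,0,-112],0]]}}

```text
time_s: 47.3
tcp_pos: [0.5731, 0.0623, 0.1616]
eef_rot: [3.14, -0.0, 1.446]
wrist_force: [0.3, -0.6, -2.9]
opening: 0.039
grasp_force: 60.9
```

Call:
{"method": "apply_moves", "body": {"targets": [[[0,0,-0.5],0],[[0,0,-1],0],[[0,0,-1],0],[[0,0,-1],0],[[0,0,-1],0],[[0,0,-1],0],[[0,0,-1],0],[[0,0,-1],0]]}}

```text
time_s: 48.3
tcp_pos: [0.5733, 0.0623, 0.1608]
eef_rot: [3.14, -0.0, 1.445]
wrist_force: [0.0, -0.0, 5.9]
opening: 0.0389
grasp_force: 61.7
```

Call:
{"method": "apply_moves", "body": {"targets": [[[0,0,0],0],[[0,0,0],0],[[0,0,0],0],[[0,0,0],0],[[0,0,0],0],[[0,0,0],0],[[0,0,0],0],[[0,0,0],0]], "fingers": 65}}

```text
time_s: 49.3
tcp_pos: [0.5726, 0.0623, 0.1598]
eef_rot: [3.142, -0.0, 1.446]
wrist_force: [0.0, 0.6, -0.2]
opening: 0.0648
grasp_force: 0.0
```

Call:
{"method": "apply_moves", "body": {"targets": [[[0,0,25],0],[[0,0,65],0],[[0,0,100],0],[[-4,-24,110],0],[[-11,-64,110],0],[[-19,-109,110],0],[[-27,-154,110],0],[[-35,-199,110],0]]}}

```text
time_s: 50.3
tcp_pos: [0.5372, -0.138, 0.2699]
eef_rot: [3.141, 0.0, 1.446]
wrist_force: [0.6, -0.1, 0.1]
opening: 0.0649
grasp_force: 0.0
```

Call:
{"method": "apply_moves", "body": {"targets": [[[-8,-45,0],0],[[-16,-90,0],0],[[-23,-130,0],0],[[-29,-165,0],0],[[-32,-185,0],0],[[-33,-192,-10],0],[[-33,-192,-25],0],[[-33,-192,-30],0]]}}

```text
time_s: 51.3
tcp_pos: [0.504, -0.3266, 0.2373]
eef_rot: [-3.138, -0.003, 1.447]
wrist_force: [-0.3, 0.3, -0.2]
opening: 0.065
grasp_force: 0.0
```

Call:
{"method": "apply_moves", "body": {"targets": [[[0,0,-15],0],[[0,0,-38],0],[[0,0,-58],0],[[0,0,-72],0],[[0,0,-79],0],[[0,0,-80],0],[[0,0,-80],0],[[0,0,-80],0]]}}

```text
time_s: 52.3
tcp_pos: [0.5051, -0.3291, 0.1607]
eef_rot: [3.14, 0.001, 1.445]
wrist_force: [0.3, -0.4, 0.6]
opening: 0.0651
grasp_force: 0.0
```

Call:
{"method": "apply_moves", "body": {"targets": [[[0,0,0],0],[[0,0,0],0],[[0,0,0],0],[[0,0,0],0],[[0,0,0],0],[[0,0,0],0],[[0,0,0],0],[[0,0,0],0]], "fingers": 20}}

```text
time_s: 53.3
tcp_pos: [0.5051, -0.3289, 0.1603]
eef_rot: [3.14, 0.001, 1.446]
wrist_force: [1.8, -0.9, 3.8]
opening: 0.0307
grasp_force: 60.0
```

Call:
{"method": "apply_moves", "body": {"targets": [[[0,0,8],0],[[0,0,25],0],[[0,0,50],0],[[0,0,75],0],[[3,15,90],0],[[9,45,100],0],[[16,82,100],0],[[23,119,100],0]]}}

```text
time_s: 54.3
tcp_pos: [0.5272, -0.2073, 0.2596]
eef_rot: [-3.14, -0.001, 1.446]
wrist_force: [0.2, -0.3, -3.9]
opening: 0.0307
grasp_force: 59.7
```

Call:
{"method": "apply_moves", "body": {"targets": [[[7,37,0],0],[[14,74,0],0],[[22,111,0],0],[[29,148,0],0],[[34,176,-5],0],[[37,191,-15],0],[[37,193,-35],0],[[37,193,-55],0]]}}

```text
time_s: 55.3
tcp_pos: [0.5639, -0.0161, 0.2036]
eef_rot: [-3.14, 0.0, 1.446]
wrist_force: [0.1, -0.4, -3.9]
opening: 0.0306
grasp_force: 59.8
```

Call:
{"method": "apply_moves", "body": {"targets": [[[0,0,-18],0],[[0,0,-33],0],[[0,0,-43],0],[[0,0,-49],0],[[0,0,-51],0],[[0,0,-52],0],[[0,0,-52],0],[[0,0,-52],0]]}}

```text
time_s: 56.3
tcp_pos: [0.5649, -0.0167, 0.1532]
eef_rot: [3.141, 0.0, 1.446]
wrist_force: [-0.0, 0.3, -3.3]
opening: 0.0307
grasp_force: 59.7
```

Call:
{"method": "apply_moves", "body": {"targets": [[[0,0,-0.5],0],[[0,0,-1],0],[[0,0,-1],0],[[0,0,-1],0],[[0,0,-1],0],[[0,0,-1],0],[[0,0,-1],0],[[0,0,-1],0]]}}

```text
time_s: 57.3
tcp_pos: [0.5649, -0.0167, 0.1523]
eef_rot: [3.141, 0.0, 1.445]
wrist_force: [-1.1, 0.3, 2.5]
opening: 0.031
grasp_force: 60.4
```

Call:
{"method": "apply_moves", "body": {"targets": [[[0,0,0],0],[[0,0,0],0],[[0,0,0],0],[[0,0,0],0],[[0,0,0],0],[[0,0,0],0],[[0,0,0],0],[[0,0,0],0]], "fingers": 65}}

```text
time_s: 58.3
tcp_pos: [0.5646, -0.0167, 0.1518]
eef_rot: [-3.142, -0.0, 1.446]
wrist_force: [-0.8, -0.4, -0.4]
opening: 0.0649
grasp_force: 0.0
```

Call:
{"method": "apply_moves", "body": {"targets": [[[0,0,25],0],[[0,0,65],0],[[0,0,100],0],[[-8,-17,116],0],[[-26,-54,116],0],[[-46,-94,116],0],[[-66,-135,116],0],[[-86,-176,116],0]]}}

```text
time_s: 59.3
tcp_pos: [0.4765, -0.1944, 0.2667]
eef_rot: [-3.14, -0.0, 1.445]
wrist_force: [-0.2, -0.0, -0.7]
opening: 0.0649
grasp_force: 0.0
```

Call:
{"method": "apply_moves", "body": {"targets": [[[-20,-41,0],0],[[-38,-78,0],0],[[-52,-108,0],0],[[-59,-122,0],0],[[-62,-127,-5],0],[[-62,-127,-20],0],[[-62,-127,-35],0],[[-62,-127,-40],0]]}}

```text
time_s: 60.3
tcp_pos: [0.4161, -0.3179, 0.2255]
eef_rot: [-3.139, -0.003, 1.447]
wrist_force: [0.4, 0.5, -0.1]
opening: 0.0646
grasp_force: 0.0
```

Call:
{"method": "apply_moves", "body": {"targets": [[[0,0,-12],0],[[0,0,-28],0],[[0,0,-44],0],[[0,0,-55],0],[[0,0,-60],0],[[0,0,-60],0],[[0,0,-60],0],[[0,0,-60],0]]}}

```text
time_s: 61.3
tcp_pos: [0.4169, -0.32, 0.1685]
eef_rot: [3.141, 0.001, 1.445]
wrist_force: [0.2, -0.3, -0.3]
opening: 0.0648
grasp_force: 0.0
```

Call:
{"method": "apply_moves", "body": {"targets": [[[0,0,0],0],[[0,0,0],0],[[0,0,0],0],[[0,0,0],0],[[0,0,0],0],[[0,0,0],0],[[0,0,0],0],[[0,0,0],0]], "fingers": 25}}

```text
time_s: 62.3
tcp_pos: [0.4171, -0.32, 0.1684]
eef_rot: [3.14, 0.001, 1.446]
wrist_force: [0.7, 1.0, 6.0]
opening: 0.0387
grasp_force: 60.8
```

Call:
{"method": "apply_moves", "body": {"targets": [[[0,0,8],0],[[0,0,25],0],[[0,0,50],0],[[0,0,75],0],[[8,12,90],0],[[24,38,100],0],[[42,68,100],0],[[60,98,100],0]]}}

```text
time_s: 63.3
tcp_pos: [0.4769, -0.2196, 0.2676]
eef_rot: [-3.141, -0.001, 1.446]
wrist_force: [0.4, 0.4, -4.6]
opening: 0.0387
grasp_force: 61.0
```

Call:
{"method": "apply_moves", "body": {"targets": [[[18,30,0],0],[[36,60,0],0],[[54,88,0],0],[[66,110,-5],0],[[74,122,-15],0],[[76,126,-35],0],[[76,126,-60],0],[[76,126,-80],0]]}}

```text
time_s: 64.3
tcp_pos: [0.5515, -0.0951, 0.1857]
eef_rot: [-3.139, -0.0, 1.446]
wrist_force: [0.3, -0.9, -3.6]
opening: 0.0386
grasp_force: 61.1
```

Call:
{"method": "apply_moves", "body": {"targets": [[[0,0,-10],0],[[0,0,-18],0],[[0,0,-23],0],[[0,0,-25.5],0],[[0,0,-26.5],0],[[0,0,-27],0],[[0,0,-27],0],[[0,0,-27],0]]}}

```text
time_s: 65.3
tcp_pos: [0.5527, -0.0957, 0.161]
eef_rot: [3.141, 0.0, 1.446]
wrist_force: [-0.2, 0.1, -4.0]
opening: 0.0389
grasp_force: 61.1
```

Call:
{"method": "apply_moves", "body": {"targets": [[[0,0,-0.5],0],[[0,0,-1],0],[[0,0,-1],0],[[0,0,-1],0],[[0,0,-1],0],[[0,0,-1],0],[[0,0,-1],0],[[0,0,-1],0]]}}

```text
time_s: 66.3
tcp_pos: [0.5529, -0.0957, 0.1603]
eef_rot: [3.141, 0.0, 1.446]
wrist_force: [-1.1, 0.3, 4.2]
opening: 0.0391
grasp_force: 61.8
```

Call:
{"method": "apply_moves", "body": {"targets": [[[0,0,0],0],[[0,0,0],0],[[0,0,0],0],[[0,0,0],0],[[0,0,0],0],[[0,0,0],0],[[0,0,0],0],[[0,0,0],0]], "fingers": 65}}

```text
time_s: 67.3
tcp_pos: [0.5526, -0.0957, 0.1598]
eef_rot: [3.142, 0.0, 1.446]
wrist_force: [0.2, -0.6, 0.0]
opening: 0.0649
grasp_force: 0.0
```

Call:
{"method": "apply_moves", "body": {"targets": [[[0,0,20],0],[[0,0,50],0],[[0,0,85],0],[[0,0,110],0],[[-15,-25,115],0],[[-35,-60,115],0],[[-55,-95,115],0],[[-65,-110,115],0]]}}

```text
time_s: 68.3
tcp_pos: [0.4867, -0.2071, 0.2748]
eef_rot: [3.142, 0.0, 1.444]
wrist_force: [0.5, 0.7, 0.2]
opening: 0.0652
grasp_force: 0.0
```

```bash
python3 -c "
from h import *
shot('side','end')
objs(bands=(('tall',.198,.225),('lid',.084,.1),('spice',.058,.07),('timer',.03,.0395)))"
```

```text
top tall 364 [572.7  62.5] 19.9 0.2164
top tall 251 [564.5 -17.5] 16.6 0.2147
top tall 371 [552.6 -96.6] 20.0 0.2148
top lid 634 [488.7 343.1] 29.7 0.0998
top spice 250 [643.4  70.8] 19.2 0.0696
top spice 250 [ 624.2 -127.3] 19.3 0.0699
top spice 41 [482.6 327.6] 22.4 0.0696
top timer 253 [426.  -30.5] 19.6 0.0388
side tall 284 [553.6 -94.6] 21.4 0.2131
side tall 223 [564.9 -16.3] 17.2 0.213
side tall 358 [573.9  63.2] 20.8 0.2141
side lid 42 [587.5  -8.4] 15.1 0.0995
side lid 149 [575.1  69.5] 28.3 0.0999
side lid 885 [488.8 345.5] 29.8 0.0977
side spice 197 [ 624.5 -125.9] 20.1 0.068
side spice 262 [644.3  72.2] 19.6 0.0691
side spice 92 [576.   78.5] 25.7 0.07
side spice 104 [493.8 354.8] 26.0 0.0698
side timer 49 [ 623.7 -123.3] 18.1 0.0393
side timer 201 [424.9 -28.7] 21.1 0.0383
side timer 79 [573.8  71.5] 28.8 0.0394
side timer 50 [643.   77.9] 17.0 0.0395
side timer 54 [494.  365.4] 20.3 0.0394
```

View pics/end.png

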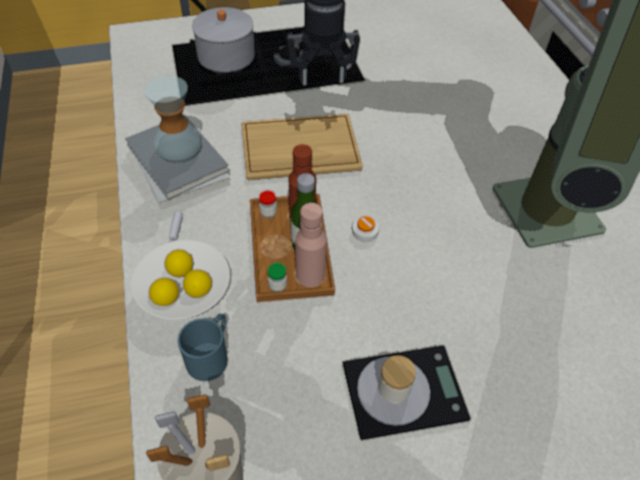

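The final picture shows the jar centred on the plate at about (397,385). The three tall things are back in the tray at (302,160), (306,190) and (312,220), within 1 mm of their start positions, and the gripper is clear.

```bash
python3 -c "
from bench import bot
print(bot.hand_in())"
```

```text
the job is handed in; nothing more can be done
None
```

The job is handed in (no verdict came back): the coffee jar stands centred on the scale plate to within about 2 mm, both grinders and the oil bottle are back on their own cork rounds to within about 1 mm, and the spice jars and timer did not move measurably.

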